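# Complete the binding tote and hold it ready

## Task

Set the toe cup flat into the empty bay of the plywood tote, next to the heel housing that is already in it, and let go of it. Then take the tote by its handle board, lift it straight up about 10 cm clear of the counter, and hold it there level and still for a couple of seconds with both parts in their bays; the job finishes while you are still holding it up. Leave the cracked housing, the drill guide and the ski brakes where they lie.

Things in the scene. Friction and masses are not known exactly. Their poses are not given: they have to be found in the camera images.
- tote: Loose plywood tote, 89 (x) by 209 (y) by 108 mm high, on the counter (height 0), 0.35 kg (0.7 kg loaded, then nearly balanced), any yaw; origin at centre of underside. Floor 6 mm thick. Two bays, 79 (x) by 59 (y) mm inside, walls 5 mm thick and 12 mm above the floor, centred 70 mm either side of the middle: the +y one holds the heel housing, the -y one is empty. Upright handle board 14 mm thick (y) at mid.
- tote_bay (a point): Centre of the empty bay's floor (70 mm from the tote's middle towards its -y, 6 mm above its underside); axes as the tote's. The toe cup fits with 4.5 mm to spare on every side when its x lies along the tote's x, either way round.
- tote_handle (a point): Centre of the handle board's grip bar, 93 mm above the tote's underside; the bar is 14 mm thick along the tote's y, 89 mm long along its x, 30 mm high (15 mm above and below this point), with an open slot beneath it. Axes as the tote's.
- toe_center (a point): Centre of the loose toe cup, 27 mm above its underside; plastic, 0.17 kg, upright on the counter in any of three places among the bystanders. Foot plate 70 (x) by 50 (y) by 8 mm; on it a straight-sided block 36 (x) by 44 (y) mm rising to 48 mm, small cap to 54 mm; dark hollow in the +y face, screw head on the -y face, four 4 mm studs on the foot plate. Best gripped along its x, about 40 mm above the underside.
- heel_center (a point): Centre of the sound heel housing standing in the tote's +y bay, 25 mm above its own underside; grey plastic with a sloping black lever on top, foot plate 70 by 50 mm, about 55 mm high, 0.2 kg. It stays in its bay.
- cracked: Bystander: cracked heel housing, loose, like the sound one but its top split and snapped short, 70 by 50 mm, 49 mm high; origin at the centre of its underside.
- guide: Bystander: brass drill guide, loose flat plate 80 (x) by 50 (y) by 12 mm with four round bushings to 26 mm high; origin at the centre of its underside.
- brake_a: Bystander: steel ski brake lying flat, loose, plate 50 by 50 mm with two arms reaching 87 mm towards its -y, 92 mm wide, 12 mm high; origin at the centre of the plate's underside.
- brake_b: Bystander: a second ski brake, the same as the first.
Mind the look-alikes: they are no part of the job. Of the things shaped like the part that bears toe_center, the red one is meant. Leave any purple look-alike of the part that bears heel_center alone.

How it is judged:
By the outcome, as a careful person would: the job done as asked, in the order asked, and still so for the second after the job is handed in, while the arm keeps its last pose, push and grip.
It also fails if it takes over 64 s, if anything falls off the work surface, if the arm or the gripper's body presses on something with over 40 N, if the wrist force passes 120 N, or if a joint passes its speed limit or range.

## Robot

A 6-joint arm with a two-finger parallel gripper is mounted at the origin on the work surface. World frame = base frame: x ahead of the robot, y to its left, z up, the work surface at z = 0. Lengths are in m, angles in rad, forces in N, time in s.
With the tool pointing down it reaches from about 0.35 to 0.975 m from the base axis. Payload 4.9 kg.
Tool frame: the origin (TCP) lies on the centre line of the jaws, within the pads' length; the fingertips stand ctrl.tcp_to_tips ahead of it and the grasp point (between the pads) lies 3 mm ahead of it (ctrl.tcp_to_tips is the distance from the TCP to the fingertips, in m); z points along the fingers, y is the direction in which the jaws open and shut (so a half turn about z gives the same grasp; the last joint's range is limited). The gripper opens to 85 mm and grips with 20 to 120 N. Pads are 22 mm wide; open, the fingers measure 114 mm over their backs; the gripper's body (76 mm by 85 mm) begins 54 mm behind the grasp point. The pads swing forward as they close: fully open they stand 13 mm farther back than shut.
Start: joints at [1.072, 0.053, 1.613, -0, 1.476, -0.119], TCP at [0.232, 0.58, 0.253] pointing down, gripper open.
Joint ranges: [-3.01, 3.01], [-1.01, 2.22], [0.06, 2.58], [-1.02, 4.17], [0.09, 2.62], [-3.14, 3.14]. Speed limits (rad/s): [2.57, 2.57, 3.14, 3.14, 3.14, 3.14].

## Interface

Orientations are given as a rotation vector (axis times angle).
In Python, from station import ctrl, vision gives the robot as it stands.
- The arm moves only by the tool jog_arm, never from a script. Its argument "deltas" is a list of rows, each a list of 7 numbers: the turn, a rotation vector about the tool's x, y, z in rad, then the shift along the tool's x, y, z in cm, then the opening, from 0 (shut) to 1 (fully open). A call has 1 to 12 rows; each row shifts and turns the commanded pose from where the row before left it, along the tool's axes as they then stand; what a row does not reach is not made up. A row lasts 1/12 s, in which the tool goes at most 41.7 mm and 7.16 degrees, less where a joint would pass 70% of its speed; a pose out of reach is approached as far as the arm can. A call with a gripper value outside its range is refused whole. The fingers move at their own pace and stop on an object; "grip_force" is the grip in N (left out, the last holds). Time passes only in rows, so rows that do not move let the fingers close. It gives the time, the measured TCP pose, the force and the opening at its end, in the units of the state.
- ctrl.get_obs(): the state, without advancing time (a new reading comes with each control period).
- vision.get_image(name): name is "scene" or "top" or "wrist"; returns (picture, depth): 400x640x3 uint8, red, green, blue; 400x640 float32, m along the optical axis (not along the pixel's ray), 0 where there is no reading.
- vision.calibration(name): a dict with "fx", "fy", "cx", "cy" (pixels), "dist" ([k1, k2, p1, p2, k3] as OpenCV has them; the pictures are not rectified), "rvec" (rotation vector, rad) and "tvec" (3), from world to camera coordinates, as OpenCV has them; the wrist camera has in their place "hand_eye" (4x4, takes a point from camera to tool coordinates, whose origin is the TCP and whose axes are the flange's). Camera axes: x right, y down, z forward; pixel columns grow to the right and rows downward; lengths in m; the calibration is good to about 2 mm. A picture is of the moment at which its call begins: read the wrist's pose just before it. calibration takes no time and is no camera call.
- ctrl.finish_job(): hands the job in, once; it reports no verdict.
The state is a dict: "t": time; "q": joint angles; "dq": joint speeds; "effort": joint torques, N m; "tool_pos": TCP position; "tool_rot": TCP orientation; "contact_force": force on the tool from outside, world axes, zero at the start; "wrist_torque": the same for the moment, N m; "opening": finger opening in m.
Only numpy, scipy, OpenCV 4.12 (cv2) and the standard library are available. Lean on these libraries where they do the work, as an engineer would, in place of code of your own. Each camera call takes 0.05 s, during which the arm holds its last target. There are 200 camera calls.

## Working session

There is one attempt and no reset: what is moved stays moved. The work goes in short steps, Python scripts to look and compute and a tool call to move; the robot and the scene stay as the last step left them, time stands still between calls to the robot, and variables do not carry over. Pictures are saved under pics/ and viewed, about 8 in all and at most 12, crops included, and the job is handed in when it is done.

Besides the shell and the picture viewer there is one more tool, called after "Call:" as name(argument=value, ...) on one line, values as JSON. jog_arm: Moves the arm, as the interface text tells. Its arguments: {"type":"object","properties":{"deltas":{"type":"array"},"grip_force":{"type":"number"}},"required":["deltas"]}

```bash
mkdir -p pics; cat > h.py <<'E'
import numpy as np, cv2
from scipy.spatial.transform import Rotation as R
from station import ctrl, vision
def cam(name,obs=None):
    c=vision.calibration(name); K=np.array([[c['fx'],0,c['cx']],[0,c['fy'],c['cy']],[0,0,1]]); d=np.array(c['dist'],float)
    if 'hand_eye' in c:
        T=np.eye(4); T[:3,:3]=R.from_rotvec(obs['tool_rot']).as_matrix(); T[:3,3]=obs['tool_pos']
        M=T@np.array(c['hand_eye']); return K,d,M[:3,:3],M[:3,3]
    r=R.from_rotvec(np.ravel(c['rvec'])).as_matrix(); return K,d,r.T,-r.T@np.ravel(c['tvec'])
def rays(C,px):
    K,d,Rm,o=C; u=cv2.undistortPoints(np.array(px,float).reshape(-1,1,2),K,d).reshape(-1,2)
    return np.c_[u,np.ones(len(u))]@Rm.T
def onplane(C,px,z):
    v=rays(C,px); return C[3]+v*((z-C[3][2])/v[:,2])[:,None]
def cloud(C,dep):
    h,w=dep.shape; g=np.stack(np.meshgrid(np.arange(w),np.arange(h)),-1).reshape(-1,2)
    return (C[3]+rays(C,g)*dep.reshape(-1,1)).reshape(h,w,3)
def proj(C,P):
    K,d,Rm,o=C; return cv2.projectPoints(np.array(P,float).reshape(-1,3),cv2.Rodrigues(Rm.T)[0],-Rm.T@o,K,d)[0].reshape(-1,2)
def snap(name):
    o=ctrl.get_obs(); im,de=vision.get_image(name); return im,de,cam(name,o)
E
python3 - <<'E'
from h import *
for n in('top','scene'):
    im,de,C=snap(n); np.savez('pics/'+n,im=im,de=de); cv2.imwrite(f'pics/{n}0.png',im[:,:,::-1]); print(n,C[3],C[2][:,2])
o=ctrl.get_obs();print(o,ctrl.tcp_to_tips)
E
```

```text
top [0.47272658 0.01060956 1.22115599] [ 0.10669161 -0.00866662 -0.99425439]
scene [1.16863121 0.06572946 0.95892295] [-0.54869537 -0.06269155 -0.83366849]
{'t': 0.1, 'q': array([ 1.07201168e+00,  5.32956020e-02,  1.61418652e+00, -5.98410762e-06,
        1.47603706e+00, -1.18979773e-01]), 'dq': array([-0.00081304, -0.0026573 , -0.00299099, -0.00131321,  0.00015718,
        0.00036887]), 'effort': array([ 6.52021972e-04, -3.94900596e+01, -3.71363819e+01, -1.15620769e-04,
        3.88017899e-03, -2.43247274e-05]), 'tool_pos': array([0.23143893, 0.57998317, 0.25216517]), 'tool_rot': array([-5.92906109e-01, -3.08454448e+00,  2.88528722e-03]), 'contact_force': array([ 0.76427912, -0.72895879, -0.51101645]), 'wrist_torque': array([-0.02510011,  0.03044433, -0.03260278]), 'opening': 0.08503238538749336} 0.022
```

View pics/top0.png

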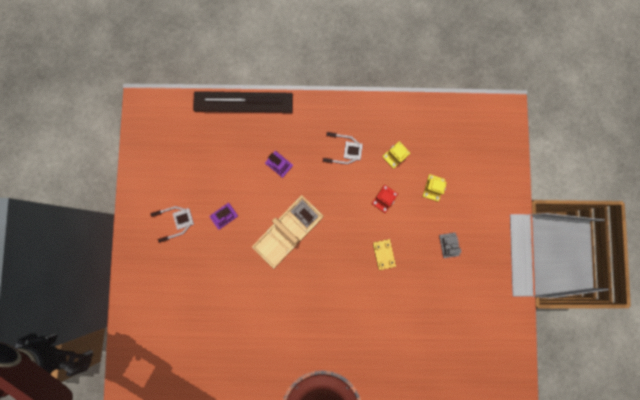

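View pics/scene0.png

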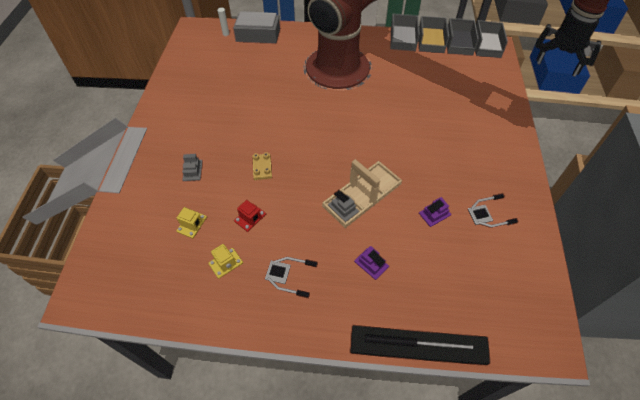

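Top view: the candidates for the toe cup are red (385,198), yellow (397,153) and yellow (434,187). I choose the red one. The tote is at about (288,232), with its housing bay at (304,213) and its empty bay at (272,248). The grey part at (450,245) is the cracked housing, and the purple ones at (278,163) and (224,215) are decoys. In the scene view the red cup is at (249,214) and the tote at (362,193). Next I measure both from the two views.

```bash
python3 - <<'E'
from h import *
crops=[]
for n,(cu,cv_),(tu,tv) in(('top',(385,198),(288,232)),('scene',(249,214),(362,193))):
    z=np.load(f'pics/{n}.npz'); im,de=z['im'],z['de']; C=cam(n); P=cloud(C,de)
    hsv=cv2.cvtColor(im,cv2.COLOR_RGB2HSV)
    rg=im.astype(int)
    m=((hsv[...,0]<4)|(hsv[...,0]>174))&(hsv[...,1]>190)&(rg[...,0]>90); b=np.zeros(m.shape,bool); b[cv_-22:cv_+22,cu-22:cu+22]=1; m&=b
    q=P[m]; print(n,'red',m.sum(),'zpct',np.percentile(q[:,2],[2,50,98]).round(4))
    for lo,hi in((.002,.016),(.04,.06)):
        s=q[(q[:,2]>lo)&(q[:,2]<hi)]
        if len(s)>4:
            r=cv2.minAreaRect(s[:,:2].astype(np.float32)*1000); print('  z',lo,hi,len(s),np.round(r[0],1),np.round(r[1],1),round(r[2],1))
    b=np.zeros(m.shape,bool); b[tv-55:tv+55,tu-60:tu+60]=1
    t=b&(hsv[...,0]>8)&(hsv[...,0]<25)&(hsv[...,1]<140)&(hsv[...,2]>110)
    t=cv2.morphologyEx(t.astype(np.uint8),cv2.MORPH_OPEN,np.ones((2,2)))>0
    q=P[t]; print(n,'tote',t.sum(),np.percentile(q[:,2],[2,50,98]).round(4))
    for lo,hi in((.002,.03),(.085,.12)):
        s=q[(q[:,2]>lo)&(q[:,2]<hi)]
        if len(s)>4:
            r=cv2.minAreaRect(s[:,:2].astype(np.float32)*1000); print('  z',lo,hi,len(s),np.round(r[0],1),np.round(r[1],1),round(r[2],1))
    v=im.copy(); v[t]=v[t]//2+[0,0,120]
    crops.append(cv2.resize(v[cv_-30:cv_+30,cu-40:cu+40],(400,300),interpolation=2)); crops.append(cv2.resize(v[tv-45:tv+45,tu-60:tu+60],(400,300),interpolation=2))
cv2.imwrite('pics/c1.png',np.vstack([np.hstack(crops[:2]),np.hstack(crops[2:])])[:,:,::-1])
c=vision.calibration('wrist'); print(c['hand_eye'],c['fx'],c['cx'],c['cy'])
E
```

```text
top red 234 zpct [0.0047 0.0499 0.0574]
  z 0.002 0.016 41 [ 610.  -177.6] [16.8 64. ] 56.7
  z 0.04 0.06 177 [ 611.7 -174.3] [43.6 36.9] 56.4
top tote 2122 [-0.0022  0.0072  0.1088]
  z 0.002 0.03 1656 [507.4 105. ] [ 93.1 214.3] 47.6
  z 0.085 0.12 171 [508.5 106.4] [86.1 13.3] 46.2
scene red 414 zpct [0.0058 0.0462 0.0579]
  z 0.002 0.016 119 [ 614.  -175.5] [46.5 66.4] 56.6
  z 0.04 0.06 229 [ 614. -173.] [45.7 35.7] 55.8
scene tote 2223 [-0.      0.0101  0.11  ]
  z 0.002 0.03 1616 [509.5 114.3] [ 95.4 225.2] 46.5
  z 0.085 0.12 243 [511.  109.5] [88.  16.8] 47.7
[[ 1.07313392e-03 -9.52412488e-01 -3.04810270e-01  7.86225755e-02]
 [ 9.99999119e-01  7.84119945e-04  1.07059170e-03 -5.30202436e-04]
 [-7.80637093e-04 -3.04811150e-01  9.52412491e-01 -1.21573392e-01]
 [ 0.00000000e+00  0.00000000e+00  0.00000000e+00  1.00000000e+00]] 301.6422056247422 319.7295015883795 203.1942787883234
```

View pics/c1.png

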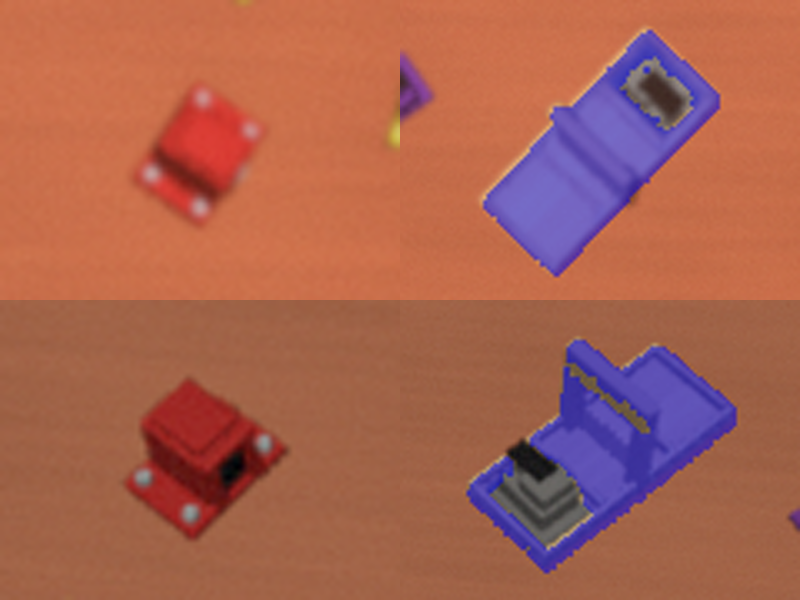

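The crop confirms the choice: the red part has a straight-sided block, four studs and a dark hollow. The two views agree within a few mm:
- **Cup:** about (0.612,-0.174), x axis at about -33.5°, top at about 0.055.
- **Tote:** centre about (0.508,0.107), +y at about -43°, board top at 0.108.

First I go above the tote and look with the wrist camera.

Call:
jog_arm(deltas=[[0,0,0.12,0,0,0,1],[0,0,0.12,0,0,0,1],[0,0,0.12,0,0,0,1],[0,0,0.12,0,0,0,1],[0,0,0.12,0,0,0,1],[0,0,0.12,0,0,0,1],[0,0,0.12,0,0,0,1],[0,0,0.12,0,0,0,1],[0,0,0.12,0,0,0,1],[0,0,0.12,0,0,0,1],[0,0,0.12,0,0,0,1],[0,0,0.12,0,0,0,1]])

```text
t: 1.1
tool_pos: [0.2315, 0.5802, 0.2526]
tool_rot: [2.485, 1.921, -0.002]
contact_force: [-0.2, 0.1, 0.5]
opening: 0.0857
```

Call:
jog_arm(deltas=[[0,0,0.1,0,0,0,1],[0,0,0.1,0,0,0,1],[0,0,0.1,0,0,0,1],[0,0,0.1,0,0,0,1],[0,0,0.1,0,0,0,1],[0,0,0,-1.12,3.75,-0.2,1],[0,0,0,-1.12,3.75,-0.2,1],[0,0,0,-1.12,3.75,-0.2,1],[0,0,0,-1.12,3.75,-0.2,1],[0,0,0,-1.12,3.75,-0.2,1],[0,0,0,-1.12,3.75,-0.2,1],[0,0,0,-1.12,3.75,-0.2,1]])

```text
t: 2.1
tool_pos: [0.3708, 0.3425, 0.2669]
tool_rot: [2.88, 1.255, -0.001]
contact_force: [1.4, -0.2, -0.2]
opening: 0.0854
```

Call:
jog_arm(deltas=[[0,0,0,-1.12,3.75,-0.2,1],[0,0,0,-1.12,3.75,-0.2,1],[0,0,0,-1.12,3.75,-0.2,1],[0,0,0,-1.12,3.75,-0.2,1],[0,0,0,-1.12,3.75,-0.2,1],[0,0,0,-1.12,3.75,-0.2,1],[0,0,0,-1.12,3.75,-0.2,1],[0,0,0,0,0,0,1],[0,0,0,0,0,0,1],[0,0,0,0,0,0,1]])

```text
t: 2.93
tool_pos: [0.509, 0.1082, 0.2807]
tool_rot: [-2.88, -1.254, 0.002]
contact_force: [-0.7, 0.7, 0.6]
opening: 0.0854
```

```bash
cat >> h.py <<'E'
def pose():
    o=ctrl.get_obs(); M=R.from_rotvec(o['tool_rot']).as_matrix()
    print('t',round(o['t'],2),'pos',o['tool_pos'].round(4),'yawY',np.degrees(np.arctan2(M[1,1],M[0,1])).round(2),'z',M[:,2].round(4),'q',o['q'].round(2),'F',o['contact_force'].round(1),'op',round(o['opening'],4)); return o,M
def rect(s,label):
    r=cv2.minAreaRect(s[:,:2].astype(np.float32)*1000); print(label,len(s),np.round(r[0],1),np.round(r[1],1),round(r[2],2),'z',np.percentile(s[:,2],[5,50,95]).round(4))
def masks(im):
    hsv=cv2.cvtColor(im,cv2.COLOR_RGB2HSV)
    red=((hsv[...,0]<4)|(hsv[...,0]>174))&(hsv[...,1]>190)&(im[...,0]>90)
    wood=(hsv[...,0]>8)&(hsv[...,0]<25)&(hsv[...,1]<140)&(hsv[...,2]>110)
    big=lambda m:(lambda n,l,s,c:l==1+np.argmax(s[1:,4]))(*cv2.connectedComponentsWithStats(cv2.morphologyEx(m.astype(np.uint8),cv2.MORPH_OPEN,np.ones((3,3)))))
    return big(red),big(wood)
E
python3 - <<'E'
from h import *
pose(); im,de,C=snap('wrist'); np.savez('pics/w1',im=im,de=de); P=cloud(C,de); r,w=masks(im)
q=P[w]
for lo,hi in((.003,.01),(.014,.022),(.1,.115)):
    s=q[(q[:,2]>lo)&(q[:,2]<hi)]
    if len(s)>9: rect(s,(lo,hi))
v=im.copy(); v[w]=v[w]//2+np.array([0,0,120],np.uint8); cv2.imwrite('pics/w1.png',v[:,:,::-1])
E
```

```text
t 2.93 pos [0.509  0.1082 0.2807] yawY -42.95 z [-1.4e-03  4.0e-04 -1.0e+00] q [ 0.07 -0.21  1.82  0.    1.54  0.82] F [-0.7  0.7  0.6] op 0.0854
(0.003, 0.01) 5263 [515.6 105.2] [ 86.  209.5] 47.18 z [0.0057 0.007  0.0084]
(0.014, 0.022) 2380 [510.3 106.1] [ 89.7 210.3] 47.21 z [0.0159 0.0187 0.0201]
(0.1, 0.115) 1168 [510.3 106.6] [88.4 13.7] 47.63 z [0.1066 0.1087 0.1099]
```

View pics/w1.png

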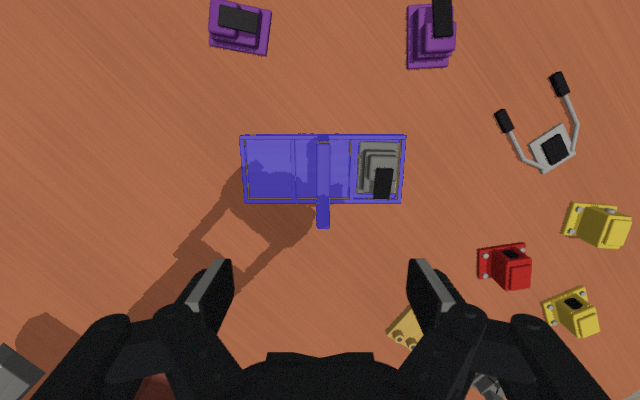

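The wrist view shows the tote at (322,168). All three height levels agree: centre (0.510,0.106), long axis at -42.8°, floor 7 mm, wall tops 19 mm and board top 108.7 mm. The red cup is at (505,267). Next I go over the cup.

Call:
jog_arm(deltas=[[0,0,0,-1.7,3.35,1.0,1],[0,0,0,-1.7,3.35,1.0,1],[0,0,0,-1.7,3.35,1.0,1],[0,0,0,-1.7,3.35,1.0,1],[0,0,0,-1.7,3.35,1.0,1],[0,0,0,-1.7,3.35,1.0,1],[0,0,0,-1.7,3.35,1.0,1],[0,0,0,-1.7,3.35,1.0,1],[0,0,-0.083,0,0,0,1],[0,0,-0.083,0,0,0,1],[0,0,0,0,0,0,1],[0,0,0,0,0,0,1]])

```text
t: 3.98
tool_pos: [0.6132, -0.1724, 0.2011]
tool_rot: [-2.766, -1.489, 0.0]
contact_force: [-0.0, 0.1, -0.0]
opening: 0.0853
```

```bash
python3 - <<'E'
from h import *
z=np.load('pics/w1.npz')
o,M=pose(); im,de,C=snap('wrist'); np.savez('pics/w2',im=im,de=de); P=cloud(C,de); r,w=masks(im)
q=P[r]; print(np.percentile(q[:,2],[1,50,99]))
for lo,hi in((.003,.012),(.044,.050),(.0505,.06)):
    s=q[(q[:,2]>lo)&(q[:,2]<hi)]
    if len(s)>9: rect(s,(lo,hi))
s=q[q[:,2]>.044]; rect(s,'top'); 
g=P[(P[...,2]>.004)&(np.hypot(P[...,0]-.612,P[...,1]+.175)<.055)&(P[...,2]<.07)]; rect(g,'all')
cv2.imwrite('pics/w2.png',im[:,:,::-1])
E
```

```text
t 3.98 pos [ 0.6132 -0.1724  0.2011] yawY -33.41 z [-3.e-04  3.e-04 -1.e+00] q [-0.39  0.12  1.63  0.    1.39  0.19] F [-0.   0.1 -0. ] op 0.0853
[0.00782626 0.05284294 0.05658066]
(0.003, 0.012) 444 [ 608.4 -183.6] [35.9 67.7] 55.03 z [0.0079 0.0091 0.0102]
(0.044, 0.05) 247 [ 612.  -178.4] [41.6 35.5] 55.71 z [0.0476 0.0488 0.0498]
(0.0505, 0.06) 713 [ 610.7 -177.9] [34.7 30.4] 54.7 z [0.0536 0.0549 0.056 ]
top 983 [ 629.5 -152.6] [104.   35.5] 55.71 z [0.0483 0.0546 0.056 ]
all 3311 [ 611.9 -178.1] [50.6 69.7] 55.25 z [0.0079 0.0481 0.0557]
```

View pics/w2.png

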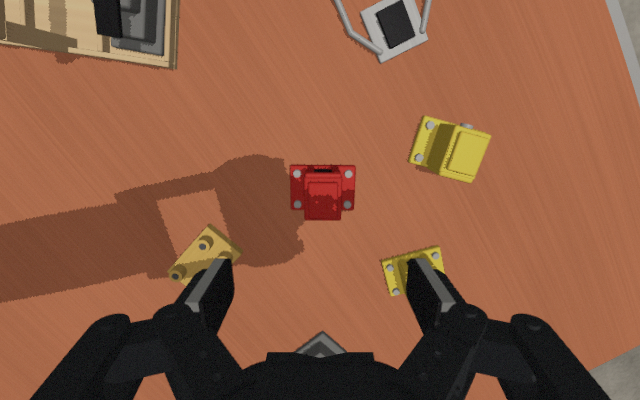

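The wrist view shows the red cup at (323,192), between the fingers and clear of its neighbours. Its footprint measures 50.6 x 69.7 mm, its top 55 mm, its centre (0.612,-0.178) and its x axis -34.75°. The hollow is on the far side of the block, and the sizes match. Now I descend and grip.

Call:
jog_arm(deltas=[[0,0,0.023,-0.53,0.21,0,1],[0,0,0,0,0,2.3,1],[0,0,0,0,0,2.3,1],[0,0,0,0,0,2.3,1],[0,0,0,0,0,2.3,1],[0,0,0,0,0,2.3,1],[0,0,0,0,0,2.3,1],[0,0,0,0,0,1.0,1],[0,0,0,0,0,0.6,1],[0,0,0,0,0,0.4,1],[0,0,0,0,0,0,1],[0,0,0,0,0,0,1]], grip_force=45)

```text
t: 5.03
tool_pos: [0.6129, -0.1798, 0.0448]
tool_rot: [2.782, 1.456, 0.002]
contact_force: [-0.0, -0.4, 0.4]
opening: 0.0851
```

Call:
jog_arm(deltas=[[0,0,0,0,0,0,0],[0,0,0,0,0,0,0],[0,0,0,0,0,0,0],[0,0,0,0,0,0,0],[0,0,0,0,0,0,0],[0,0,0,0,0,0,0],[0,0,0,0,0,0,0],[0,0,0,0,0,0,0],[0,0,0,0,0,0,0],[0,0,0,0,0,0,0]])

```text
t: 5.87
tool_pos: [0.6125, -0.1798, 0.0441]
tool_rot: [2.782, 1.457, 0.001]
contact_force: [0.3, 0.5, 4.7]
opening: 0.0354
```

```bash
python3 -c "
from h import *
pose()"
```

```text
t 5.87 pos [ 0.6125 -0.1798  0.0441] yawY -34.72 z [ 1.2e-03 -5.0e-04 -1.0e+00] q [-0.4   0.29  1.72 -0.    1.13  0.2 ] F [0.3 0.5 4.7] op 0.0354
```

Call:
jog_arm(deltas=[[0,0,0,0,0,-0.5,0],[0,0,0,0,0,-1.5,0],[0,0,0,0,0,-3.5,0],[0,0,0,0,0,-3.5,0],[0,0,0,0,0,-3.5,0],[0,0,0,0,0,-3.5,0],[0,0,0,0,0,0,0]])

```text
t: 6.45
tool_pos: [0.6155, -0.1809, 0.2138]
tool_rot: [2.773, 1.452, 0.015]
contact_force: [0.9, -1.0, 0.8]
opening: 0.0354
```

Call:
jog_arm(deltas=[[0,0,0,1.7,-2.86,0,0],[0,0,0,1.7,-2.86,0,0],[0,0,0,1.7,-2.86,0,0],[0,0,0,1.7,-2.86,0,0],[0,0,0,1.7,-2.86,0,0],[0,0,0,1.7,-2.86,0,0],[0,0,0,1.7,-2.86,0,0],[0,0,0,1.7,-2.86,0,0],[0,0,0,1.7,-2.86,0,0],[0,0,0,1.7,-2.86,0,0],[0,0,0,1.7,-2.86,0,0],[0,0,0,0,0,0,0]])

```text
t: 7.45
tool_pos: [0.4571, 0.1572, 0.2031]
tool_rot: [-2.777, -1.464, 0.001]
contact_force: [0.0, 0.3, -1.0]
opening: 0.0351
```

Call:
jog_arm(deltas=[[0,0,-0.119,0,0,0,0],[0,0,-0.119,0,0,0,0],[0,0,-0.119,0,0,0,0],[0,0,-0.119,0,0,0,0],[0,0,-0.119,0,0,0,0],[0,0,-0.119,0,0,0,0],[0,0,-0.119,0,0,0,0],[0,0,-0.119,0,0,0,0],[0,0,-0.119,0,0,0,0],[0,0,-0.119,0,0,0,0],[0,0,-0.119,0,0,0,0],[0,0,-0.119,0,0,0,0]])

```text
t: 8.45
tool_pos: [0.4596, 0.1528, 0.2032]
tool_rot: [-1.141, -2.927, 0.001]
contact_force: [0.2, 0.2, -1.5]
opening: 0.0354
```

Call:
jog_arm(deltas=[[0,0,0,0,0,0,0],[0,0,0,0,0,0,0],[0,0,0,0,0,0,0]])

```text
t: 8.7
tool_pos: [0.4598, 0.1531, 0.2033]
tool_rot: [-1.153, -2.922, 0.0]
contact_force: [0.7, -0.0, -1.2]
opening: 0.0356
```

```bash
python3 - <<'E'
from h import *
o,M=pose(); im,de,C=snap('wrist'); P=cloud(C,de); r,w=masks(im)
q=(P[r]-o['tool_pos'])@M   # tool frame
print('red tool-frame pct', [np.percentile(q[:,i],[1,50,99]).round(4) for i in range(3)])
f=q[(abs(q[:,2]-.033)<.006)]; print('plate top', len(f), f.min(0).round(4),f.max(0).round(4)) if len(f) else 0
t=q[q[:,2]<-.0]; print('top',len(t), t.min(0).round(4),t.max(0).round(4)) if len(t) else 0
q=P[w]
for lo,hi in((.003,.01),(.014,.022),(.1,.115)):
    s=q[(q[:,2]>lo)&(q[:,2]<hi)]
    if len(s)>9: rect(s,(lo,hi))
cv2.imwrite('pics/w3.png',im[:,:,::-1])
E
```

```text
t 8.7 pos [0.4598 0.1531 0.2033] yawY 46.94 z [-2.e-04 -2.e-04 -1.e+00] q [ 0.17 -0.26  1.98 -0.    1.41 -0.65] F [ 0.7 -0.  -1.2] op 0.0356
red tool-frame pct [array([-0.015 ,  0.0128,  0.027 ]), array([-0.0335, -0.0008,  0.0319]), array([-0.012 , -0.0054,  0.0385])]
plate top 2062 [-0.0043 -0.0349  0.027 ] [0.0271 0.034  0.039 ]
top 7142 [-0.0196 -0.0185 -0.1216] [ 0.0784  0.017  -0.0001]
(0.003, 0.01) 3540 [454.8 156.9] [88.6 59.3] 46.37 z [0.0057 0.007  0.0081]
(0.014, 0.022) 923 [454.1 158.3] [89. 55.] 47.3 z [0.0172 0.0189 0.0201]
```

View pics/w3.png

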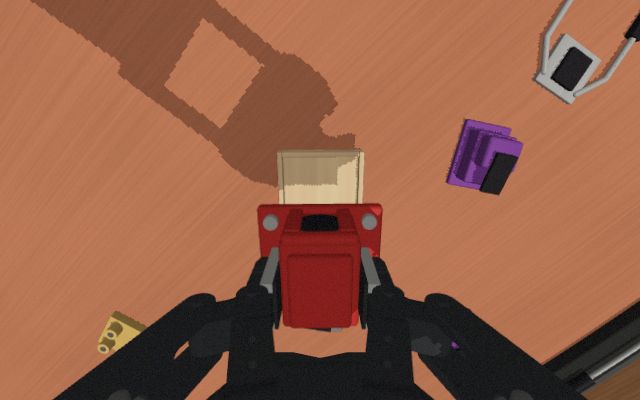

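The wrist view shows the cup level and straight in the jaws at (320,270), with the empty bay ahead of and below it at (320,175). In the tool frame the cup centre is about +1.8 mm in x and -0.4 mm in y. The tote's end edge agrees with my first estimate to within 0.5 mm. I make small corrections and descend.

Call:
jog_arm(deltas=[[0,0,-0.005,-0.05,0.03,0,0],[0,0,0,0,0,2.5,0],[0,0,0,0,0,2.5,0],[0,0,0,0,0,2.5,0],[0,0,0,0,0,2.5,0],[0,0,0,0,0,2.0,0],[0,0,0,0,0,1.0,0],[0,0,0,0,0,0.4,0],[0,0,0,0,0,0,0],[0,0,0,0,0,0,0],[0,0,0,0,0,0,0]])

```text
t: 9.67
tool_pos: [0.4618, 0.1535, 0.071]
tool_rot: [1.141, 2.924, 0.003]
contact_force: [0.6, -1.3, -1.3]
opening: 0.0355
```

Call:
jog_arm(deltas=[[0,0,0,0,0,0.3,0],[0,0,0,0,0,0.3,0],[0,0,0,0,0,0.3,0],[0,0,0,0,0,0.2,0],[0,0,0,0,0,0.1,0],[0,0,0,0,0,0.1,0],[0,0,0,0,0,0.1,0],[0,0,0,0,0,0,0],[0,0,0,0,0,0,0],[0,0,0,0,0,0,0]])

```text
t: 10.5
tool_pos: [0.4605, 0.1533, 0.0554]
tool_rot: [1.142, 2.927, 0.0]
contact_force: [0.3, -0.0, -1.3]
opening: 0.0351
```

Call:
jog_arm(deltas=[[0,0,0,0,0,0.1,0],[0,0,0,0,0,0.1,0],[0,0,0,0,0,0.1,0],[0,0,0,0,0,0.1,0],[0,0,0,0,0,0.05,0],[0,0,0,0,0,0,0],[0,0,0,0,0,0,0],[0,0,0,0,0,0,0]])

```text
t: 11.17
tool_pos: [0.4605, 0.1532, 0.0508]
tool_rot: [1.142, 2.927, 0.0]
contact_force: [0.3, -0.5, -0.9]
opening: 0.0355
```

```bash
python3 - <<'E'
from h import *
pose(); im,de,C=snap('scene'); cv2.imwrite('pics/s2.png',cv2.resize(im[140:240,300:440],(700,500),interpolation=2)[:,:,::-1])
E
```

```text
t 11.17 pos [0.4605 0.1532 0.0508] yawY 47.38 z [ 1.e-04  0.e+00 -1.e+00] q [ 0.17 -0.06  2.09 -0.    1.11 -0.66] F [ 0.3 -0.5 -0.9] op 0.0355
```

View pics/s2.png

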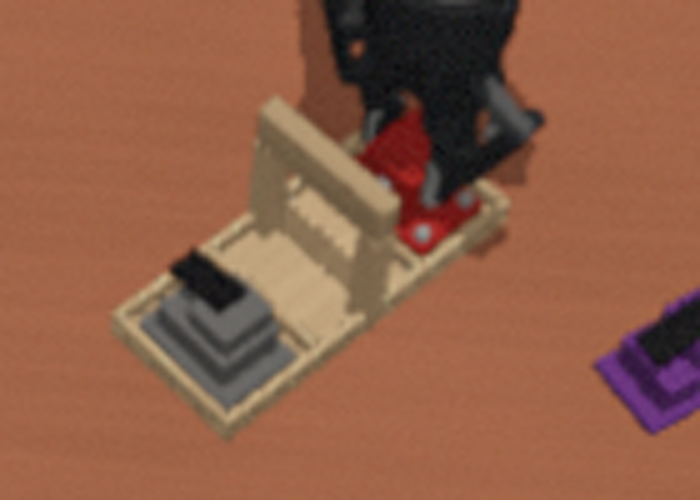

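The crop shows the cup's foot plate inside the bay walls, around (420,200). I ease it down to contact.

Call:
jog_arm(deltas=[[0,0,0,0,0,0.05,0],[0,0,0,0,0,0.05,0],[0,0,0,0,0,0,0],[0,0,0,0,0,0,0],[0,0,0,0,0,0,0]])

```text
t: 11.63
tool_pos: [0.4606, 0.1533, 0.0501]
tool_rot: [1.142, 2.927, 0.0]
contact_force: [-1.1, -0.5, 2.0]
opening: 0.0352
```

Call:
jog_arm(deltas=[[0,0,0,0,0,0.05,0],[0,0,0,0,0,0,0],[0,0,0,0,0,0,0],[0,0,0,0,0,0,0]])

```text
t: 11.97
tool_pos: [0.4606, 0.1533, 0.0501]
tool_rot: [-1.141, -2.927, 0.0]
contact_force: [-3.5, -0.4, 5.6]
opening: 0.0351
```

It made contact exactly where predicted (TCP 0.050). I release and rise.

Call:
jog_arm(deltas=[[0,0,0,0,0,0,0.6],[0,0,0,0,0,0,0.8],[0,0,0,0,0,0,0.9],[0,0,0,0,0,0,0.9],[0,0,0,0,0,0,0.9],[0,0,0,0,0,0,0.9],[0,0,0,0,0,0,0.9]])

```text
t: 12.55
tool_pos: [0.4604, 0.1532, 0.0492]
tool_rot: [-1.142, -2.927, 0.0]
contact_force: [0.4, -1.1, 0.1]
opening: 0.0765
```

Call:
jog_arm(deltas=[[0,0,0,0,0,-0.5,0.9],[0,0,0,0,0,-1.0,0.9],[0,0,0,0,0,-2.0,0.9],[0,0,0,0,0,-3.5,0.9],[0,0,0,0,0,-3.5,0.9],[0,0,0,0,0,-3.5,0.9],[0,0,0,0,0,-3.0,0.9],[0,0,0,0,0,-3.0,0.9],[0,0,0,0,0,0,0.9],[0,0,0,0,0,0,0.9]])

```text
t: 13.38
tool_pos: [0.4617, 0.1535, 0.2531]
tool_rot: [1.139, 2.922, 0.005]
contact_force: [-0.0, 0.3, 0.0]
opening: 0.0767
```

Call:
jog_arm(deltas=[[0,0,0.12,0,0,0,0.9],[0,0,0.12,0,0,0,0.9],[0,0,0.12,0,0,0,0.9],[0,0,0.12,0,0,0,0.9],[0,0,0.12,0,0,0,0.9],[0,0,0.12,0,0,0,0.9],[0,0,0.12,0,0,0,0.9],[0,0,0.12,0,0,0,0.9],[0,0,0.12,0,0,0,0.9],[0,0,0.12,0,0,0,0.9],[0,0,0.12,0,0,0,0.9],[0,0,0.12,0,0,0,0.9]])

```text
t: 14.38
tool_pos: [0.4595, 0.1531, 0.2476]
tool_rot: [-2.792, -1.439, 0.005]
contact_force: [0.1, -0.6, -0.8]
opening: 0.0771
```

Call:
jog_arm(deltas=[[0,0,0.067,0,0,0,0.9],[0,0,0.067,0,0,0,0.9],[0,0,0,0,2.3,0,0.9],[0,0,0,0,2.3,0,0.9],[0,0,0,0,2.2,0,0.9],[0,0,0,0,0,0,0.9],[0,0,0,0,0,0,0.9],[0,0,0,0,0,0,0.9]])

```text
t: 15.05
tool_pos: [0.5094, 0.1072, 0.2481]
tool_rot: [-2.878, -1.257, 0.003]
contact_force: [-0.9, -0.6, -0.5]
opening: 0.0772
```

```bash
python3 - <<'E'
from h import *
o,M=pose(); im,de,C=snap('wrist'); P=cloud(C,de); r,w=masks(im)
q=P[w]
for lo,hi in((.014,.022),(.1,.115)):
    s=q[(q[:,2]>lo)&(q[:,2]<hi)]
    if len(s)>9: rect(s,(lo,hi))
h=q[q[:,2]>.1]; m=np.array(cv2.minAreaRect(h[:,:2].astype(np.float32))[0]); print('handle in tool cm',(np.r_[m,.093]-o['tool_pos'])@M*100)
s=P[r]; rect(s[(s[:,2]<.0215)&(s[:,2]>.0)],'cup plate'); rect(s[(s[:,2]>.05)&(s[:,2]<.07)],'cup top')
cv2.imwrite('pics/w4.png',im[:,:,::-1])
E
```

```text
t 15.05 pos [0.5094 0.1072 0.2481] yawY -42.8 z [-2.5e-03  2.0e-04 -1.0e+00] q [ 0.06 -0.2   1.86  0.    1.48  0.81] F [-0.9 -0.6 -0.5] op 0.0772
(0.014, 0.022) 2569 [510.9 106. ] [ 89.3 208.9] 47.23 z [0.0158 0.0188 0.0201]
(0.1, 0.115) 1412 [511.  106.4] [87.8 13.4] 47.03 z [0.1069 0.1088 0.11  ]
handle in tool cm [ 1.73700366  0.21250895 15.50979346]
cup plate 124 [451.9 151.7] [52.7 43.7] 42.54 z [0.0138 0.0154 0.0193]
cup top 1181 [458.1 154.5] [36.5 46.4] 47.85 z [0.0538 0.0604 0.062 ]
```

View pics/w4.png

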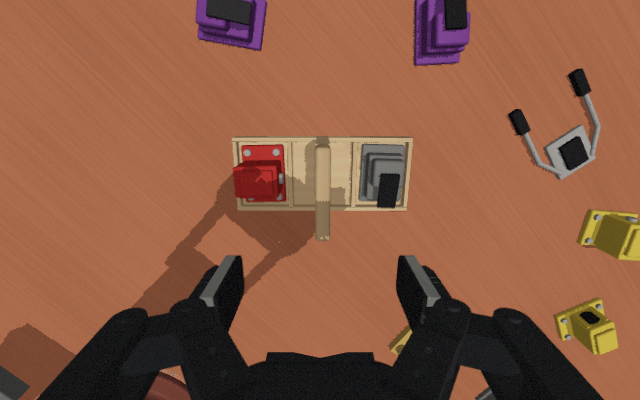

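The view shows the cup flat in its bay at (262,175), with its top at 60 mm as it should be. The housing is in the other bay at (383,175) and the handle board at (322,190). The handle is 0.5 mm in x and 1.7 mm in y from the tool axis. The 1.7 cm in x came from stray points, since the rectangle fit agrees with the earlier one. I descend with a narrower opening.

Call:
jog_arm(deltas=[[0,0,0,0.05,0.17,0,0.5],[0,0,0,0,0,1.5,0.5],[0,0,0,0,0,2.5,0.5],[0,0,0,0,0,2.5,0.5],[0,0,0,0,0,2.5,0.5],[0,0,0,0,0,2.0,0.5],[0,0,0,0,0,1.5,0.5],[0,0,0,0,0,1.5,0.5],[0,0,0,0,0,0.8,0.5],[0,0,0,0,0,0.4,0.5],[0,0,0,0,0,0,0.5],[0,0,0,0,0,0,0.5]], grip_force=90)

```text
t: 16.1
tool_pos: [0.5123, 0.1065, 0.098]
tool_rot: [2.878, 1.258, 0.001]
contact_force: [-0.1, 0.1, 0.9]
opening: 0.0428
```

```bash
python3 -c "
from h import *
pose()"
```

```text
t 16.1 pos [0.5123 0.1065 0.098 ] yawY -42.78 z [ 1.e-03  1.e-04 -1.e+00] q [ 0.06 -0.04  1.98  0.    1.2   0.81] F [-0.1  0.1  0.9] op 0.0428
```

Call:
jog_arm(deltas=[[0,0,0,0,0,0,0.3],[0,0,0,0,0,0,0.2],[0,0,0,0,0,0,0],[0,0,0,0,0,0,0],[0,0,0,0,0,0,0],[0,0,0,0,0,0,0],[0,0,0,0,0,0,0],[0,0,0,0,0,0,0],[0,0,0,0,0,0,0]])

```text
t: 16.85
tool_pos: [0.5125, 0.1066, 0.0987]
tool_rot: [-2.879, -1.257, -0.002]
contact_force: [-1.9, 1.6, 5.6]
opening: 0.0128
```

Call:
jog_arm(deltas=[[0,0,0,0,0,-0.2,0],[0,0,0,0,0,-0.3,0],[0,0,0,0,0,-0.5,0],[0,0,0,0,0,-0.5,0],[0,0,0,0,0,-0.5,0],[0,0,0,0,0,0,0],[0,0,0,0,0,0,0],[0,0,0,0,0,0,0]])

```text
t: 17.52
tool_pos: [0.5118, 0.1062, 0.1172]
tool_rot: [-2.879, -1.258, 0.0]
contact_force: [1.0, 0.4, -7.2]
opening: 0.0127
```

```bash
python3 - <<'E'
from h import *
o,M=pose(); print(o['wrist_torque'])
E
```

```text
t 17.52 pos [0.5118 0.1062 0.1172] yawY -42.8 z [-1.e-04 -0.e+00 -1.e+00] q [ 0.06 -0.07  1.97 -0.    1.24  0.81] F [ 1.   0.4 -7.2] op 0.0127
[ 0.05076768  0.00823803 -0.02536784]
```

The force is -7.2 N, so the full 0.7 kg is lifted, and the wrist torque is about zero, so it is balanced. I continue gently to 10 cm.

Call:
jog_arm(deltas=[[0,0,0,0,0,-0.5,0],[0,0,0,0,0,-0.9,0],[0,0,0,0,0,-1.0,0],[0,0,0,0,0,-1.0,0],[0,0,0,0,0,-1.0,0],[0,0,0,0,0,-1.0,0],[0,0,0,0,0,-1.0,0],[0,0,0,0,0,-0.8,0],[0,0,0,0,0,-0.6,0],[0,0,0,0,0,-0.4,0],[0,0,0,0,0,-0.2,0],[0,0,0,0,0,0,0]])

```text
t: 18.52
tool_pos: [0.512, 0.1063, 0.2016]
tool_rot: [2.879, 1.258, 0.0]
contact_force: [-0.0, 0.4, -6.1]
opening: 0.0123
```

Call:
jog_arm(deltas=[[0,0,0,0,0,0,0],[0,0,0,0,0,0,0],[0,0,0,0,0,0,0],[0,0,0,0,0,0,0],[0,0,0,0,0,0,0],[0,0,0,0,0,0,0],[0,0,0,0,0,0,0],[0,0,0,0,0,0,0],[0,0,0,0,0,0,0],[0,0,0,0,0,0,0],[0,0,0,0,0,0,0],[0,0,0,0,0,0,0]])

```text
t: 19.52
tool_pos: [0.5119, 0.1063, 0.2013]
tool_rot: [2.879, 1.258, 0.0]
contact_force: [0.2, 0.3, -5.7]
opening: 0.0126
```

```bash
python3 - <<'E'
from h import *
o,M=pose(); print(o['wrist_torque'])
im,de,C=snap('scene'); P=cloud(C,de); r,w=masks(im)
q=P[w]; k=(q[:,2]>.105)&(q[:,2]<.125); f=q[k]; A=np.c_[f[:,:2],np.ones(len(f))]
e=[-.4,1]
c=f-[.511,.1064,0]; ax=c[:,:2]@np.array([.734,-.679])
print(len(f),'along',np.percentile(ax,[0,50,100]).round(3),'z ends',[np.percentile(f[m,2],[5,50,95]).round(4) for m in(ax<-.05,ax>.05)])
s=P[r]; print('cup z',np.percentile(s[:,2],[2,98]).round(4))
im2=cv2.resize(im[110:250,290:450],(640,560),interpolation=2); cv2.imwrite('pics/s3.png',im2[:,:,::-1])
E
```

```text
t 19.52 pos [0.5119 0.1063 0.2013] yawY -42.8 z [ 1.e-04 -0.e+00 -1.e+00] q [ 0.06 -0.16  1.9  -0.    1.4   0.81] F [ 0.2  0.3 -5.7] op 0.0126
[ 0.00445981  0.03557378 -0.00097718]Traceback (most recent call last):
  File "<stdin>", line 7, in <module>
    return _quantile_unchecked(
        a, q, axis, out, overwrite_input, method, keepdims, weights)
    return _ureduce(a,
                    func=_quantile_ureduce_func,
    ...<5 lines>...
                    overwrite_input=overwrite_input,
                    method=method)
    r = func(a, **kwargs)
    result = _quantile(arr,
                       quantiles=q,
    ...<2 lines>...
                       out=out,
                       weights=wgt)
    slices_having_nans = np.isnan(arr[-1, ...])
                                  ~~~^^^^^^^^^
IndexError: index -1 is out of bounds for axis 0 with size 0
```

```bash
python3 - <<'E'
from h import *
im,de,C=snap('scene'); P=cloud(C,de); hsv=cv2.cvtColor(im,cv2.COLOR_RGB2HSV)
near=np.hypot(P[...,0]-.511,P[...,1]-.1064)<.14
w=near&(hsv[...,0]>8)&(hsv[...,0]<25)&(hsv[...,1]<140)&(hsv[...,2]>90)
f=P[w&(P[...,2]>.1)&(P[...,2]<.13)]; ax=(f[:,:2]-[.511,.1064])@np.array([.734,-.679])
print(len(f),'along',ax.min().round(3),ax.max().round(3))
for a,b in((-.11,-.095),(.095,.11),(-.03,.03)):
    m=(ax>a)&(ax<b); print(a,m.sum(),np.percentile(f[m,2],[5,50,95]).round(4) if m.any() else '')
r=near&((hsv[...,0]<4)|(hsv[...,0]>174))&(hsv[...,1]>190); s=P[r&(P[...,2]>.09)]; print('cup z',np.percentile(s[:,2],[2,98]).round(4) if len(s) else 0)
cv2.imwrite('pics/s3.png',cv2.resize(im[110:250,290:450],(640,560),interpolation=2)[:,:,::-1]); pose()
E
```

```text
1449 along -0.105 0.104
-0.11 50 [0.1087 0.1188 0.1218]
0.095 186 [0.1049 0.1173 0.1231]
-0.03 643 [0.1074 0.1104 0.1233]
cup z [0.1157 0.1654]
t 19.62 pos [0.5119 0.1062 0.2013] yawY -42.8 z [-1.e-04  0.e+00 -1.e+00] q [ 0.06 -0.16  1.9   0.    1.4   0.81] F [-0.1  0.5 -6.3] op 0.013
```

View pics/s3.png

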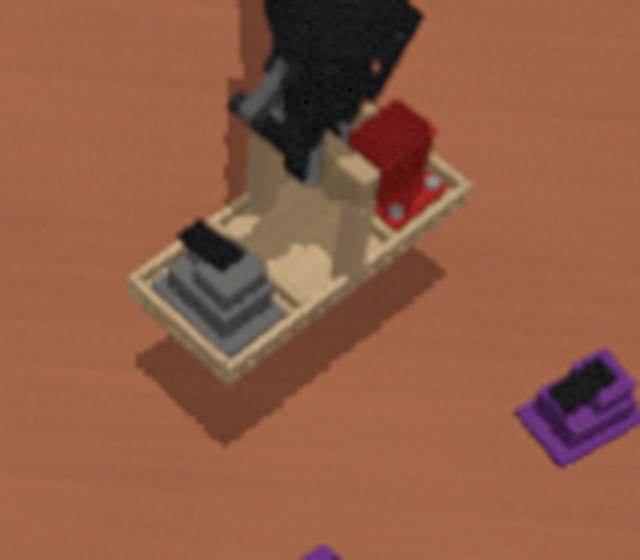

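The crop shows the tote off the counter with its shadow detached. The cup is in its bay at (400,170) and the housing at (220,290). Both ends measure within about 1.5 mm of each other in height. I hold for two more seconds, then hand in.

Call:
jog_arm(deltas=[[0,0,0,0,0,0,0],[0,0,0,0,0,0,0],[0,0,0,0,0,0,0],[0,0,0,0,0,0,0],[0,0,0,0,0,0,0],[0,0,0,0,0,0,0],[0,0,0,0,0,0,0],[0,0,0,0,0,0,0],[0,0,0,0,0,0,0],[0,0,0,0,0,0,0],[0,0,0,0,0,0,0],[0,0,0,0,0,0,0]])

```text
t: 20.62
tool_pos: [0.5119, 0.1063, 0.2013]
tool_rot: [2.879, 1.258, 0.0]
contact_force: [1.0, 0.0, -6.2]
opening: 0.0128
```

Call:
jog_arm(deltas=[[0,0,0,0,0,0,0],[0,0,0,0,0,0,0],[0,0,0,0,0,0,0],[0,0,0,0,0,0,0],[0,0,0,0,0,0,0],[0,0,0,0,0,0,0],[0,0,0,0,0,0,0],[0,0,0,0,0,0,0],[0,0,0,0,0,0,0],[0,0,0,0,0,0,0],[0,0,0,0,0,0,0],[0,0,0,0,0,0,0]])

```text
t: 21.62
tool_pos: [0.5119, 0.1063, 0.2013]
tool_rot: [2.879, 1.258, -0.0]
contact_force: [0.4, 0.5, -6.9]
opening: 0.0126
```

```bash
python3 -c "
from h import *
pose(); print(ctrl.finish_job())"
```

```text
t 21.62 pos [0.5119 0.1063 0.2013] yawY -42.8 z [-0. -0. -1.] q [ 0.06 -0.16  1.9  -0.    1.4   0.81] F [ 0.4  0.5 -6.9] op 0.0126
the job is handed in; nothing more can be done
None
```

I set the red toe cup flat into the tote's empty bay and let go. I then took the tote by its handle and lifted it about 10 cm straight up. It was held still for about 3 s and was still being held when I handed the job in at 21.6 s.

**Last checks:**
- **Lift:** the hand was vertical and had risen 10.3 cm, carrying about 7 N, which matches the loaded tote.
- **Level:** the last picture shows both parts in their bays, and the tote's two ends measured within about 1.5 mm in height.
- **Bystanders:** the arm did not go near the cracked housing, the drill guide or the ski brakes, but I took no final picture of them all.

**Readings that disagreed:**
- A stray-point outlier put the handle 1.7 cm off in x. I dropped it because the rectangle fit contradicted it.
- My first levelness script failed because its mask picked up other wood in the scene. I reran it limited to the tote.
- The handle bar read 12.6 mm in the grip, where the task gives 14 mm.

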